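Rinsed ink beaker onto its drying post

ROBOT

A 6-joint arm with a two-finger parallel gripper is mounted at the origin on the work surface. World frame = base frame: x ahead of the robot, y to its left, z up, the work surface at z = 0. Lengths are in m, angles in rad, forces in N, time in s.
With the tool pointing down it reaches from about 0.35 to 0.775 m from the base axis. Payload 5.5 kg.
Tool frame: the origin (TCP) lies on the centre line of the jaws, within the pads' length; the fingertips stand 11 mm ahead of it and the grasp point (between the pads) lies 8 mm behind it (env.tip_extent is the distance from the TCP to the fingertips, in m); z points along the fingers, y is the line along which they close (so a half turn about z gives the same grasp; the last joint's range is limited). The gripper opens to 85 mm and grips with 20 to 120 N. Pads are 22 mm wide; open, the fingers measure 114 mm over their backs; the gripper's body (76 mm by 85 mm) begins 54 mm behind the grasp point. The pads swing forward as they close: fully open they stand 13 mm farther back than shut.
Start: joints at [1.184, 0.313, 0.046, 1.304, 0, 1.431], TCP at [0.14, 0.558, 0.242] pointing down, gripper open.
Joint ranges: [-2.76, 2.76], [-0.86, 1.69], [-1.03, 1.26], [-2.2, 2.34], [-1.47, 1.5], [-3.14, 3.14]. Speed limits (rad/s): [2.57, 2.57, 3.14, 3.14, 3.14, 3.14].

INTERFACE

Orientations are given as a unit quaternion [w, x, y, z].
In Python, from workcell import env gives the robot as it stands.
- The arm moves only by the shell command python3 -m jog 'ROWS' [FORCE]. ROWS is JSON, a list of rows, each a list of 5 numbers: the gripper's target within -1 to 1 (shut at 1, half-way at 0, fully open at -1), then the shift along the tool's x, y, z in m, then the turn about the tool's z in degrees. In form: [[fingers, tx, ty, tz, turn], ...]. A call has 1 to 5 rows; each row shifts and turns the commanded pose from where the row before left it, along the tool's axes as they then stand; what a row does not reach is not made up. A row lasts 1/12 s, in which the tool goes at most 41.7 mm and 7.16 degrees, less where a joint would pass 70% of its speed; a pose out of reach is approached as far as the arm can. A call is refused whole if a number of a shift passes 0.0417 or a number of a turn 7.16, either way. A call with a gripper value outside its range is refused whole. The fingers move at their own pace and stop on an object; FORCE is the grip in N (left out, the last holds). Time passes only in rows, so rows that do not move let the fingers close. It gives the time, the measured TCP pose, the force, the opening and the grip force at its end, in the units of the state.
- env.get_state(): the state, without advancing time (a new reading comes with each control period).
- env.read_camera(name): name is "scene" or "side" or "wrist"; returns a dict with "img" (480x640x3 uint8, red, green, blue), "fov_y" (degrees; the focal length in pixels is half the picture's height over the tangent of half this angle, whatever the lens; pixels are square), "cx", "cy" (the principal point, pixels), "D" ([k1, k2, p1, p2, k3] as OpenCV has them; the pictures are not rectified), "T" (4x4, takes a point from camera to world coordinates). Camera axes: x right, y up, looking along -z (the intrinsics and any distortion apply to the point x, -y, -z); pixel columns grow to the right and rows downward; lengths in m; the calibration is good to about 2 mm. A picture is of the moment at which its call begins. There is no depth.
- env.hand_in(): hands the job in; it is judged then, once.
The state is a dict: "clock": time; "joint_pos": joint angles; "qvel": joint speeds; "tau": joint torques, N m; "tcp_pos": TCP position; "orientation": TCP orientation; "wrist_force": force on the tool from outside, world axes, zero at the start; "ft_torque": the same for the moment, N m; "finger_gap": finger opening in m; "grip_force": force on a finger pad.
Only numpy, scipy, OpenCV 4.12 (cv2) and the standard library are available. Lean on these libraries where they do the work, as an engineer would, in place of code of your own. Each camera call takes 0.05 s, during which the arm holds its last target. There are 200 camera calls.

TASK

Take the tall rinsed steel beaker off its sloping rest, turn it upside down and lower it over the tall drying post, all the way until its rim sits flat on the stand's round foot, then let go; do not drop it on from above. Leave the short steel cup lying in its rest.

Things in the scene. Friction and masses are not known exactly. Their poses are not given: they have to be found in the camera images.
- beaker: Tall plain steel beaker: 110 mm long, 54 mm across, wall 3 mm, bottom 4 mm, 150 g. Origin: outside centre of the closed bottom; z runs out through the mouth. Lies in a grey V rest (44 mm wide, under its middle 60 mm; a stop reaches 7 mm up the rim, so lift it upwards), mouth to the robot's right (-y, +-23 deg) and 15 deg downhill, axis 76 mm above the table at the bottom end. Sides free to grip.
- short_cup: The short steel cup, a bystander: same 54 mm diameter but only 65 mm long, lying in a rest of its own like the beaker. Origin: outside centre of the closed bottom; z runs out through the mouth.
- tall_stand: The drying stand with the tall post: a fixed round dark steel foot, 110 mm in diameter and 15 mm thick, with an upright round wooden post of 16 mm diameter at its centre, round-ended, its tip 100 mm above the table. Origin: centre of the foot's underside, on the table; z up.
- short_stand: The stand with the short post: same foot and post diameter, but the post's tip is only 55 mm above the table. A bystander. Origin: centre of the foot's underside; z up.
Things that resemble listed ones, but are neither listed nor needed, are in the scene too. What is shaped like the beaker but purple or yellow is not meant. What is shaped like the tall_stand but orange or purple is not meant.

How it is judged:
By the outcome, as a careful person would: the job done as asked, in the order asked, and still so for the second after the job is handed in, with the robot touching nothing.
It also fails if it takes over 35 s, if anything falls off the work surface, if the arm or the gripper's body presses on something with over 40 N, if the wrist force passes 120 N, or if a joint passes its speed limit or range.

## Working session

There is one attempt and no reset: what is moved stays moved. The work goes in short steps, Python scripts to look and compute and a shell command to move; the robot and the scene stay as the last step left them, time stands still between calls to the robot, and variables do not carry over. Pictures are saved under pics/ and viewed, at most 10 in all, crops included, and the job is handed in when it is done.

```bash
ls; mkdir -p pics
python3 - <<'E'
from workcell import env
import cv2,numpy as np
s=env.get_state();print({k:np.round(v,3).tolist() for k,v in s.items()})
ims=[]
for n in["scene","side"]:
    c=env.read_camera(n);cv2.imwrite(f"pics/{n}0.png",c["img"][...,::-1]);print(n,c["fov_y"],c["cx"],c["cy"],c["D"],np.round(c["T"],3).tolist())
E
```

```text
pics
{'clock': 0.0, 'joint_pos': [1.184, 0.314, 0.045, 1.304, -0.0, 1.431], 'qvel': [-0.001, -0.001, -0.002, 0.001, 0.001, -0.001], 'tau': [-0.0, -48.063, 29.853, 0.019, -0.0, 0.0], 'tcp_pos': [0.14, 0.557, 0.241], 'orientation': [-0.0, 0.123, 0.992, -0.001], 'wrist_force': [0.185, -0.867, 0.277], 'ft_torque': [0.0, 0.006, -0.02], 'grip_force': 0.0, 'finger_gap': 0.086}
scene 57.00755880793387 315.0326562079702 239.91487444144875 [-0.01005405  0.          0.          0.          0.        ] [[-0.684, -0.439, 0.583, 1.074], [0.73, -0.406, 0.55, 0.498], [-0.004, 0.802, 0.598, 0.632], [0.0, 0.0, 0.0, 1.0]]
side 56.63434669638003 323.5829258451427 240.18672326671006 [-0.036913  0.        0.        0.        0.      ] [[0.706, 0.492, -0.51, 0.108], [-0.708, 0.501, -0.497, -0.447], [0.011, 0.712, 0.702, 0.726], [0.0, 0.0, 0.0, 1.0]]
```

View pics/scene0.png

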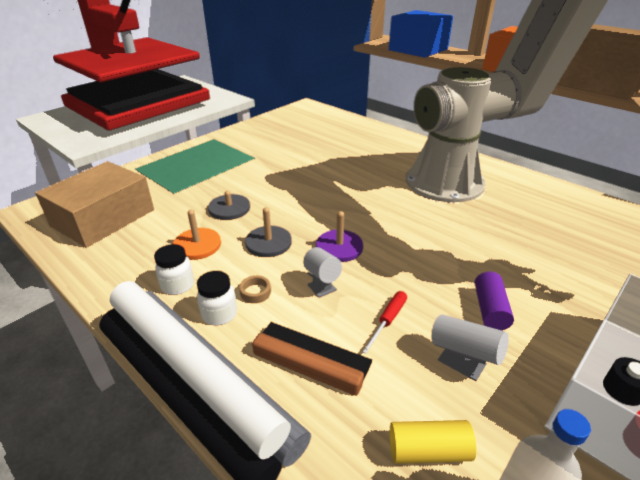

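View pics/side0.png

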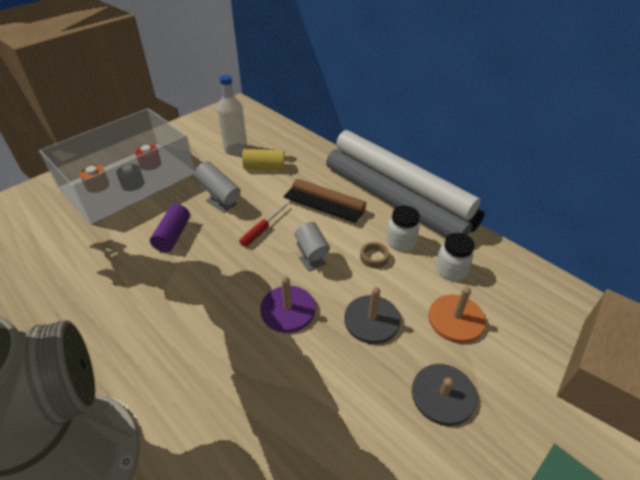

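The scene view shows the grey beaker in its rest at (470,340), and the short grey cup at (322,266). The beaker lookalikes are purple at (493,300) and yellow at (432,441). The stands are dark tall (268,240), dark short (229,205), orange (197,242) and purple (340,245). In the side view the beaker is at (217,186) and the dark tall stand at (373,318). I choose the long grey beaker and the dark stand with the tall post, and check them in one crop.

```bash
cat > h.py <<'E'
import numpy as np,cv2
from workcell import env
from scipy.spatial.transform import Rotation as R
def K(c):
    f=240/np.tan(np.radians(c["fov_y"])/2);return np.array([[f,0,c["cx"]],[0,f,c["cy"]],[0,0,1]])
def ray(c,uv):
    p=cv2.undistortPoints(np.array([[uv]],float),K(c),np.array(c["D"])).ravel()
    T=np.array(c["T"]);d=T[:3,:3]@[p[0],-p[1],-1];return T[:3,3],d/np.linalg.norm(d)
def plane(c,uv,z):
    o,d=ray(c,uv);return o+d*(z-o[2])/d[2]
def proj(c,P):
    T=np.array(c["T"]);q=(np.array(P,float).reshape(-1,3)-T[:3,3])@T[:3,:3]*[1,-1,-1]
    return cv2.projectPoints(q,np.zeros(3),np.zeros(3),K(c),np.array(c["D"]))[0].reshape(-1,2)
def tri(a,ua,b,ub):
    o,d=ray(a,ua);p,e=ray(b,ub);s=np.linalg.lstsq(np.c_[d,-e],p-o,rcond=None)[0]
    A=o+s[0]*d;B=p+s[1]*e;return (A+B)/2,np.linalg.norm(A-B)
E
python3 - <<'E'
from h import *
a=env.read_camera("scene");b=env.read_camera("side")
i=a["img"][300:390,410:530];j=b["img"][150:220,170:263];k=a["img"][190:270,200:307]
r=lambda x:cv2.resize(x,(400,300),interpolation=cv2.INTER_CUBIC)
cv2.imwrite("pics/crop.png",np.vstack([np.hstack([r(i),r(j)]),np.hstack([r(k),r(b["img"][260:350,320:440])])])[...,::-1])
# dark foot tops
for n,c,uv in(("scene",a,(268,240)),("side",b,(373,318)),("scene",a,(229,205)),("side",b,(444,393))):
    print(n,plane(c,uv,.015).round(3))
    x0,y0=uv;m=(c["img"].max(2)<95).astype(np.uint8);w=np.zeros_like(m);w[y0-32:y0+33,x0-38:x0+38]=1;m*=w
    cs=max(cv2.findContours(m,0,2)[0],key=cv2.contourArea);print(cv2.fitEllipse(cv2.convexHull(cs)))
for u,v in((437,330),(505,345)):print(plane(a,(u,v),.07).round(3))
for u,v in((200,170),(235,200)):print(plane(b,(u,v),.07).round(3))
E
```

```text
scene [ 0.547 -0.15   0.015]
((267.41473388671875, 241.55126953125), (29.479150772094727, 45.5162467956543), 84.15422058105469)
side [ 0.541 -0.161  0.015]
((375.6714172363281, 320.3717346191406), (48.627933502197266, 65.24224853515625), 107.65132141113281)
scene [ 0.513 -0.339  0.015]
((227.9382781982422, 207.38076782226562), (23.15556526184082, 41.3785400390625), 81.65644073486328)
side [ 0.508 -0.348  0.015]
((445.3605651855469, 395.6830139160156), (56.77199935913086, 71.41203308105469), 125.49275207519531)
[0.571 0.303 0.07 ]
[0.524 0.4   0.07 ]
[0.541 0.41  0.07 ]
[0.532 0.255 0.07 ]
```

View pics/crop.png

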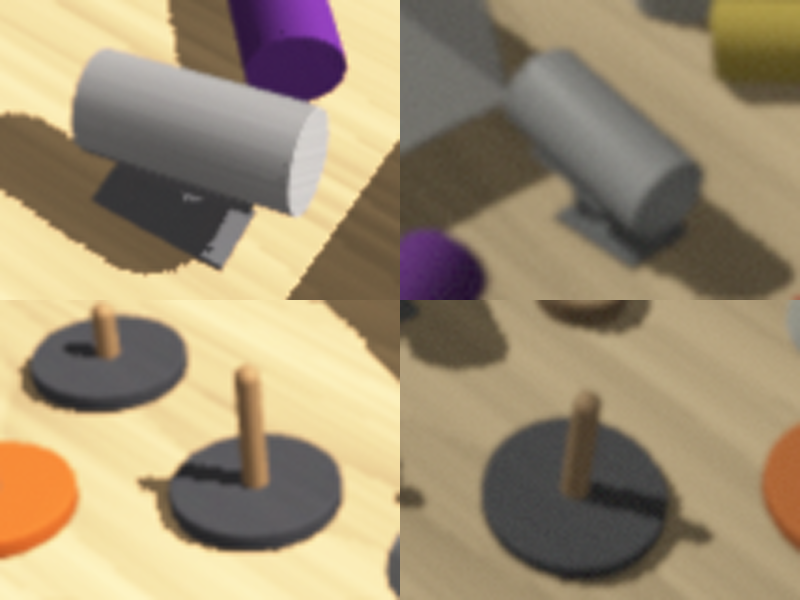

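The crop confirms a long grey beaker. Its closed bottom is at scene (502.7,348) and its dark mouth at side (232,195). The dark stand has the tall post, with the tip at scene (266,208) and side (376,288). Next I turn these into positions.

Run:
```python
from h import *
a=env.read_camera("scene");b=env.read_camera("side")
B=plane(a,(502.7,348),.076);M=plane(b,(232,194.6),.0475);print("bottom",B,"mouth",M,np.linalg.norm(M-B))
d=M-B;print("yaw",np.degrees(np.arctan2(d[0],-d[1])))
print("tip",tri(a,(266,209),b,(376,289)))
print("base",plane(a,(269,240),.015),plane(b,(372.5,319),.015))
s=env.get_state();Rm=R.from_quat(s["orientation"],scalar_first=True).as_matrix();print(Rm.round(3))
ax=d/np.linalg.norm(d);g=B+ax*.013;t=s["tcp_pos"]
print("grasp",g,"tool shift",Rm.T@(g-t), "angle of axis in tool xy",np.degrees(np.arctan2(*(Rm.T@ax)[[1,0]])))
```

```text
bottom [0.53822086 0.40069726 0.076     ] mouth [0.55397998 0.30019822 0.0475    ] 0.10564401531698771
yaw 8.911902711266894
tip (array([ 0.5422933 , -0.155467  ,  0.09671353]), np.float64(0.0032143892783382997))
base [ 0.54495297 -0.14822097  0.015     ] [ 0.53817727 -0.16223406  0.015     ]
[[-0.97   0.244 -0.   ]
 [ 0.244  0.97  -0.001]
 [ 0.    -0.001 -1.   ]]
grasp [0.5401601  0.38833038 0.07249294] tool shift [-0.4289432  -0.06623465  0.16950951] angle of axis in tool xy -113.05724979382771
```

```bash
python3 -m jog '[[-1,-0.039,-0.006,0,0],[-1,-0.039,-0.006,0,0],[-1,-0.039,-0.006,0,0],[-1,-0.039,-0.006,0,0],[-1,-0.039,-0.006,0,0]]' 20
python3 -m jog '[[-1,-0.039,-0.006,0,0],[-1,-0.039,-0.006,0,0],[-1,-0.039,-0.006,0,0],[-1,-0.039,-0.006,0,0],[-1,-0.039,-0.006,0,0]]'
python3 -m jog '[[-1,0,0,0,7],[-1,0,0,0,7],[-1,0,0,0,7],[-1,0,0,0,7],[-1,0,0,0,7]]'
python3 -m jog '[[-1,0,0,0,7],[-1,0,0,0,7],[-1,0,0,0,7],[-1,0,0,0,7],[-1,0,0,0,4]]'
cat > look.py <<'E'
from h import *
import sys
s=env.get_state();Rm=R.from_quat(s["orientation"],scalar_first=True).as_matrix()
print(s["clock"],s["tcp_pos"].round(4),s["joint_pos"].round(2),s["wrist_force"].round(1),round(s["finger_gap"],4),s["grip_force"]);print(Rm.round(3))
for n in sys.argv[2:]:
    c=env.read_camera(n);cv2.imwrite(f"pics/{sys.argv[1]}_{n}.png",c["img"][...,::-1]);np.savez(f"pics/{sys.argv[1]}_{n}.npz",**c)
E
python3 look.py hov wrist
```

```text
clock: 0.72
tcp_pos: [0.3236, 0.48, 0.2424]
orientation: [0.0, 0.123, 0.992, 0.0]
wrist_force: [0.8, 0.8, 0.1]
finger_gap: 0.0857
grip_force: 0.0
clock: 1.13
tcp_pos: [0.5057, 0.403, 0.2423]
orientation: [0.0, 0.123, 0.992, 0.0]
wrist_force: [0.2, 0.7, 0.8]
finger_gap: 0.0854
grip_force: 0.0
clock: 1.55
tcp_pos: [0.5042, 0.4039, 0.242]
orientation: [-0.0, 0.419, 0.908, -0.0]
wrist_force: [0.2, -0.2, -0.6]
finger_gap: 0.0856
grip_force: 0.0
clock: 1.97
tcp_pos: [0.504, 0.4041, 0.2421]
orientation: [-0.0, 0.653, 0.758, -0.0]
wrist_force: [-0.0, 0.1, -0.9]
finger_gap: 0.0855
grip_force: 0.0
1.9667 [0.504  0.4041 0.2421] [0.55 0.46 0.26 1.37 0.   1.97] [-0.   0.1 -0.9] 0.0855 0.0
[[-0.148  0.989 -0.   ]
 [ 0.989  0.148 -0.   ]
 [-0.    -0.    -1.   ]]
```

View pics/hov_wrist.png

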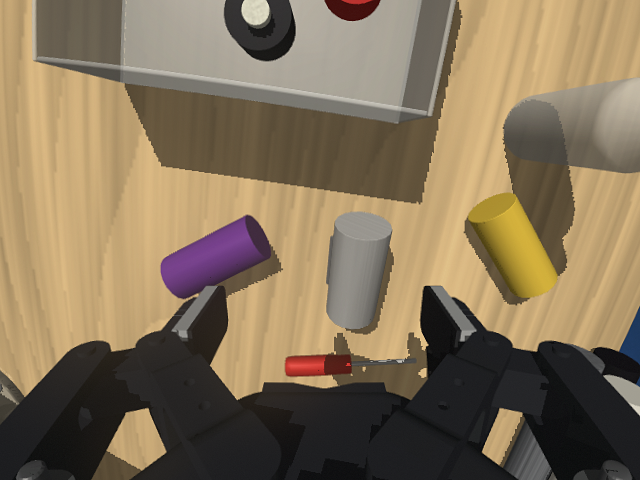

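The wrist view shows the beaker centred. Its closed bottom is at (363,227) and its mouth end at about (350,316). The fingers are well clear of the purple and yellow lookalikes.

Run:
```python
from h import *
c=dict(np.load("pics/hov_wrist.npz"))
B=plane(c,(363,227),.076);M=plane(c,(350.5,316),.0475);d=M-B
print(B,M,np.linalg.norm(d),np.degrees(np.arctan2(d[0],-d[1])))
s=env.get_state();Rm=R.from_quat(s["orientation"],scalar_first=True).as_matrix()
ax=d/np.linalg.norm(d);g=B+ax*.012;t=s["tcp_pos"]
print(g,Rm.T@(g-t),np.degrees(np.arctan2(*(Rm.T@-ax)[[1,0]])))
```

```text
[0.54193196 0.39899761 0.076     ] [0.55157737 0.28859458 0.0475    ] 0.11442951560945007 4.992993100728411
[0.54294345 0.38741986 0.07301126] [-0.0222365   0.03612849  0.1690987 ] 3.4667653731447645
```

```bash
python3 -m jog '[[-1,-0.022,0.036,0.02,1],[-1,0,0,0.04,0],[-1,0,0,0.04,0],[-1,0,0,0.04,0],[-1,0,0,0.02,0]]'
python3 -m jog '[[-1,0,0,0.017,0],[0.3,0,0,0,0],[0.3,0,0,0,0],[0.5,0,0,0,0],[0.5,0,0,0,0]]' 20
python3 -m jog '[[0.8,0,0,0,0],[0.8,0,0,0,0]]'
python3 look.py grip
```

```text
clock: 2.43
tcp_pos: [0.5363, 0.388, 0.0789]
orientation: [-0.001, 0.656, 0.754, -0.003]
wrist_force: [-1.0, -0.5, -1.3]
finger_gap: 0.0853
grip_force: 0.0
clock: 2.85
tcp_pos: [0.5403, 0.3905, 0.0697]
orientation: [0.001, 0.657, 0.754, 0.002]
wrist_force: [0.4, 0.3, 0.2]
finger_gap: 0.0541
grip_force: 21.8
clock: 3.02
tcp_pos: [0.5402, 0.3906, 0.0695]
orientation: [0.001, 0.657, 0.754, 0.002]
wrist_force: [2.4, 1.1, 2.8]
finger_gap: 0.0541
grip_force: 22.1
3.0167 [0.5402 0.3906 0.0695] [0.51 0.58 0.02 1.01 0.   1.94] [2.4 1.1 2.8] 0.0541 22.07332843914628
[[-0.137  0.991  0.004]
 [ 0.991  0.137  0.002]
 [ 0.002  0.004 -1.   ]]
```

```bash
python3 -m jog '[[1,0,0,-0.02,0],[1,0,0,-0.04,0],[1,0,0,-0.04,0],[1,0,0,-0.04,0],[1,0,0,-0.04,0]]' 20
python3 -m jog '[[1,0,0,0,0],[1,0,0,0,0],[1,0,0,0,0]]'
python3 look.py lift side scene; python3 -c "
import cv2,numpy as np
a=cv2.imread('pics/lift_side.png')[50:350,50:450];b=cv2.imread('pics/lift_scene.png')[150:450,240:640]
cv2.imwrite('pics/lift2.png',np.hstack([a,b]))"
```

```text
clock: 3.43
tcp_pos: [0.5378, 0.3894, 0.2495]
orientation: [-0.0, 0.657, 0.754, -0.0]
wrist_force: [0.7, 0.7, -0.7]
finger_gap: 0.0539
grip_force: 21.9
clock: 3.68
tcp_pos: [0.5383, 0.3895, 0.2472]
orientation: [-0.0, 0.657, 0.754, -0.0]
wrist_force: [-0.0, -0.4, -1.3]
finger_gap: 0.0542
grip_force: 21.9
3.6833 [0.5383 0.3895 0.2472] [0.51 0.5  0.33 1.41 0.   1.94] [-0.  -0.4 -1.3] 0.0542 21.860268115997314
[[-0.137  0.991 -0.001]
 [ 0.991  0.137 -0.   ]
 [-0.    -0.001 -1.   ]]
```

View pics/lift2.png

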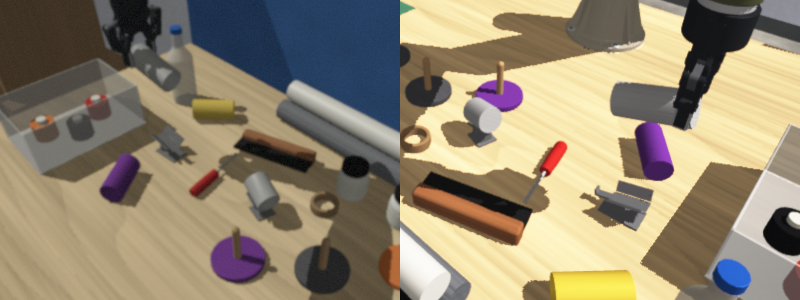

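The beaker is held and has left its rest, still nearly level at side-crop (155,65). I'll ease the grip in small steps to let the heavy mouth end swing down about the pads.

```bash
python3 -m jog '[[0,0,0,0,0]]' 20
python3 -m jog '[[-0.15,0,0,0,0]]' | tail -2
python3 -m jog '[[-0.2,0,0,0,0]]' | tail -2
python3 -m jog '[[-0.23,0,0,0,0]]'| tail -2
cat > tilt.py <<'E'
# tilt of the held beaker from the scene view: grey blob near the projected grasp point, principal axis drawn to a vertical plane
from h import *
import sys
s=env.get_state();Rm=R.from_quat(s["orientation"],scalar_first=True).as_matrix();g=s["tcp_pos"]-.008*Rm[:,2]
c=env.read_camera("scene");im=c["img"];u,v=proj(c,g)[0].astype(int)
hsv=cv2.cvtColor(im,cv2.COLOR_RGB2HSV);m=((hsv[...,1]<28)&(hsv[...,2]>95)&(hsv[...,2]<235)).astype(np.uint8)
w=np.zeros_like(m);w[max(0,v-70):v+130,max(0,u-130):u+70]=1;m=cv2.morphologyEx(m*w,cv2.MORPH_OPEN,np.ones((5,5)))
k=max(cv2.findContours(m,0,2)[0],key=cv2.contourArea);q=cv2.minAreaRect(k);print("grasp px",u,v,"rect",q,cv2.contourArea(k))
n=Rm[:,1];P=[]
for p in cv2.boxPoints(q):
    o,d=ray(c,p);P.append(o+d*((g-o)@n)/(d@n)-g)
P=np.array(P);E=[P[1]-P[0],P[2]-P[1]];e=max(E,key=np.linalg.norm);e=e if e@Rm[:,0]<0 else -e
print("len",np.linalg.norm(E[0]),np.linalg.norm(E[1]),"mouth-down tilt deg",np.degrees(np.arctan2(-e[2],-e@Rm[:,0])))
E
python3 tilt.py
```

```text
clock: 3.87
tcp_pos: [0.5378, 0.3892, 0.2451]
orientation: [-0.001, 0.657, 0.754, -0.002]
wrist_force: [-0.3, 0.9, -1.6]
finger_gap: 0.0538
grip_force: 21.9
finger_gap: 0.0542
grip_force: 21.9
finger_gap: 0.0541
grip_force: 21.9
finger_gap: 0.0544
grip_force: 21.9
grasp px 527 257 rect ((482.70269775390625, 250.28378295898438), (63.62240982055664, 20.714271545410156), 9.462321281433105) 954.0
len 0.03776171249852359 0.08731945154996555 mouth-down tilt deg 11.932052261682024
```

```bash
for v in 1; do python3 -m jog '[[-0.25,0,0,0,0]]' | tail -2
python3 -m jog '[[-0.26,0,0,0,0]]' | tail -2
python3 -m jog '[[-0.27,0,0,0,0]]'| tail -2; done; python3 tilt.py
```

```text
finger_gap: 0.0541
grip_force: 21.9
finger_gap: 0.0539
grip_force: 21.9
finger_gap: 0.0542
grip_force: 17.6
grasp px 527 256 rect ((482.5946960449219, 248.75119018554688), (63.214378356933594, 20.922826766967773), 5.906141757965088) 956.0
len 0.037773327772508 0.08758472468421019 mouth-down tilt deg 16.060981020094857
```

```bash
python3 -m jog '[[-0.273,0,0,0,0]]' | tail -2; python3 tilt.py | tail -1
python3 -m jog '[[-0.276,0,0,0,0]]' | tail -2;  python3 tilt.py | tail -1
```

```text
finger_gap: 0.0543
grip_force: 14.7
len 0.03795052535809716 0.08826819109651571 mouth-down tilt deg 16.052532902213937
finger_gap: 0.0544
grip_force: 12.1
len 0.039197193290237 0.06791931044201592 mouth-down tilt deg 6.422594287517886
```

```bash
python3 tilt.py
python3 -m jog '[[-0.276,0,0,0,0]]' | tail -2;  python3 tilt.py | tail -1;python3 look.py sw scene; python3 -c "
import cv2
cv2.imwrite('pics/sw.png',cv2.resize(cv2.imread('pics/sw_scene.png')[170:390,400:620],(440,440)))"
```

```text
grasp px 527 256 rect ((482.5811767578125, 248.80419921875), (63.20241928100586, 20.891515731811523), 5.8263421058654785) 942.0
len 0.037721554106486276 0.08760996580527382 mouth-down tilt deg 16.163623661653894
finger_gap: 0.0544
grip_force: 12.1
len 0.03790302612736749 0.08768631423399315 mouth-down tilt deg 14.944120123555729
4.9167 [0.5388 0.3897 0.2475] [0.51 0.5  0.33 1.41 0.   1.94] [-0.  -0.1 -1.6] 0.0546 12.131679961457849
[[-0.137  0.991  0.   ]
 [ 0.991  0.137  0.   ]
 [ 0.     0.    -1.   ]]
```

View pics/sw.png

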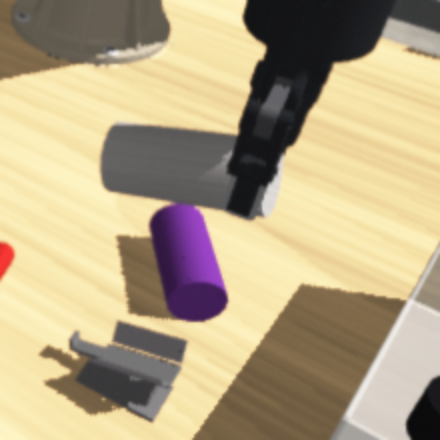

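The beaker is still about 15° down, gripped near its closed end. I keep easing.

```bash
python3 -m jog '[[-0.279,0,0,0,0]]' | tail -1; python3 tilt.py | tail -1
python3 -m jog '[[-0.281,0,0,0,0]]' | tail -1;  python3 tilt.py | tail -1
python3 -m jog '[[-0.283,0,0,0,0]]' | tail -1;  python3 tilt.py | tail -1
```

```text
grip_force: 9.7
len 0.03565053697690772 0.08751862887540858 mouth-down tilt deg 16.644463689447406
grip_force: 8.2
len 0.036842350512827866 0.08759594375938042 mouth-down tilt deg 17.588287792269448
grip_force: 6.4
len 0.06304229913388924 0.03161882924201487 mouth-down tilt deg 23.22294056577688
```

```bash
python3 -m jog '[[-0.283,0,0,0,0],[-0.283,0,0,0,0]]' | tail -1;  python3 tilt.py; python3 tilt.py | tail -1
```

```text
grip_force: 5.6
grasp px 527 256 rect ((583.0, 365.5), (39.0, 26.0), 90.0) 577.0
len 0.03296052557942041 0.0731316628065785 mouth-down tilt deg -71.14073940869817
len 0.0329587212365881 0.07510099921459754 mouth-down tilt deg -71.1402781954328
```

```bash
python3 look.py sw2 scene side; python3 -c "
import cv2,numpy as np
a=cv2.resize(cv2.imread('pics/sw2_scene.png')[170:390,400:620],(400,400));b=cv2.resize(cv2.imread('pics/sw2_side.png')[40:200,110:270],(400,400))
cv2.imwrite('pics/sw2.png',np.hstack([a,b]))"
```

```text
5.6333 [0.5388 0.3897 0.2475] [0.51 0.5  0.33 1.41 0.   1.94] [ 0.3 -0.2 -0.6] 0.0549 5.647096582688391
[[-0.137  0.991  0.   ]
 [ 0.991  0.137  0.   ]
 [ 0.     0.    -1.   ]]
```

View pics/sw2.png

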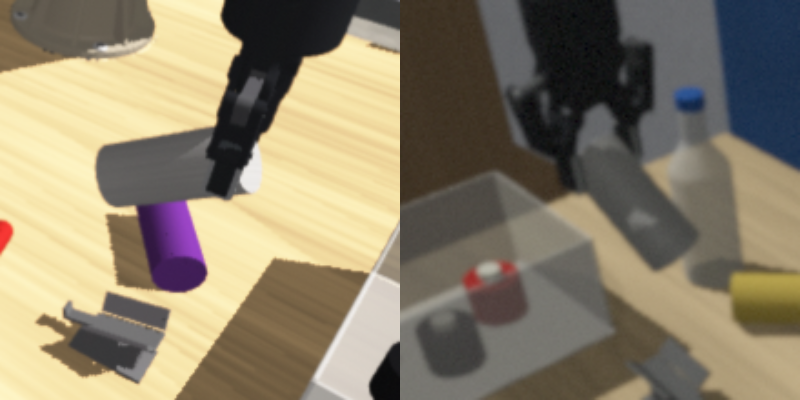

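It is now pivoting mouth-down, at about 30–35°, and still well held. I continue at this light grip.

```bash
sed -i 's/hsv\[...,2\]>95/hsv[...,2]>75/; s/v-70):v+130,max(0,u-130):u+70/v-45):v+110,max(0,u-110):u+35/' tilt.py; python3 tilt.py
python3 -m jog '[[-0.283,0,0,0,0],[-0.283,0,0,0,0],[-0.283,0,0,0,0]]' | tail -1;  python3 tilt.py
python3 -m jog '[[-0.284,0,0,0,0],[-0.284,0,0,0,0]]' | tail -1;  python3 tilt.py
```

```text
grasp px 527 257 rect ((485.2926940917969, 262.6341552734375), (36.2215461730957, 63.60856628417969), 83.6598129272461) 1974.0
len 0.09336272375806727 0.058246534810917905 mouth-down tilt deg 30.683659134415713
grip_force: 5.6
grasp px 527 257 rect ((486.46875, 263.4862060546875), (35.605262756347656, 65.86690521240234), 80.18070220947266) 1982.0
len 0.09838581734793474 0.056239198966899516 mouth-down tilt deg 34.5569300918774
grip_force: 5.0
grasp px 527 256 rect ((486.1399841308594, 262.97998046875), (36.2038688659668, 65.33667755126953), 81.8698959350586) 1985.5
len 0.0966603850112561 0.05763072184532069 mouth-down tilt deg 32.66923571800903
```

```bash
python3 -m jog '[[-0.285,0,0,0,0]]' | tail -1;  python3 tilt.py|tail -1
python3 -m jog '[[-0.286,0,0,0,0]]' | tail -1;  python3 tilt.py|tail -1
python3 -m jog '[[-0.286,0,0,0,0]]' | tail -1;  python3 tilt.py
```

```text
grip_force: 4.3
len 0.0956021607679761 0.058098940018310764 mouth-down tilt deg 31.533084333569104
grip_force: 3.6
len 0.0976816040096922 0.05650755987247312 mouth-down tilt deg 36.244953691143735
grip_force: 3.2
grasp px 527 257 rect ((491.29052734375, 273.6793518066406), (37.385292053222656, 63.3693962097168), 65.37643432617188) 1870.0
len 0.10370136439921167 0.055655265717568556 mouth-down tilt deg 50.25581242658768
```

```bash
python3 -m jog '[[-0.286,0,0,0,0],[-0.286,0,0,0,0]]' | tail -1;  python3 tilt.py|tail -1
python3 -m jog '[[-0.287,0,0,0,0],[-0.287,0,0,0,0]]' | tail -1;  python3 tilt.py
```

```text
grip_force: 0.8
len 0.1472705713512096 0.0507927331611169 mouth-down tilt deg 83.32221616744792
grip_force: 0.0
grasp px 527 256 rect ((491.0, 342.5), (45.0, 66.0), 90.0) 1715.5
len 0.10568247261679058 0.0904933411910968 mouth-down tilt deg 31.49767044199275
```

```bash
python3 look.py sw3 scene side; python3 -c "
import cv2,numpy as np
a=cv2.resize(cv2.imread('pics/sw3_scene.png')[170:470,320:620],(400,400));b=cv2.resize(cv2.imread('pics/sw3_side.png')[40:280,110:350],(400,400))
cv2.imwrite('pics/sw3.png',np.hstack([a,b]))"
```

```text
7.1333 [0.5389 0.3898 0.2478] [0.51 0.5  0.33 1.41 0.   1.94] [ 0.7  0.1 -0.2] 0.0548 0.0
[[-0.137  0.991  0.001]
 [ 0.991  0.137  0.   ]
 [ 0.     0.001 -1.   ]]
```

View pics/sw3.png

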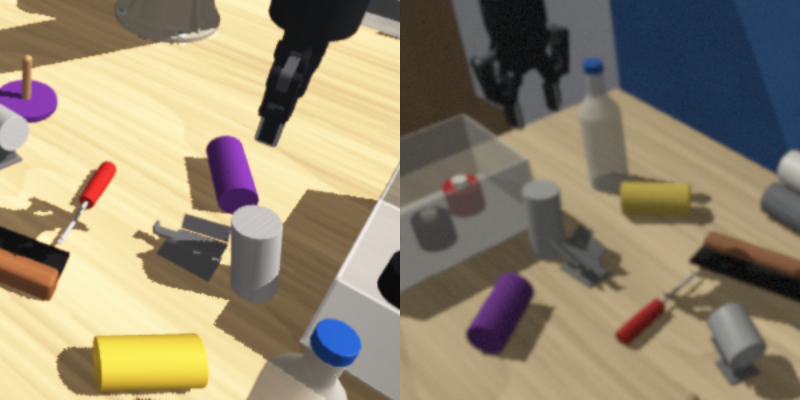

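The beaker slipped out but appears to be standing upright, mouth down, beside its rest. Its closed bottom faces up at scene (512,336) and side (195,154). That is already the orientation I need. I check that it is at rest and where it stands, using fresh images.

```bash
python3 -m jog '[[-1,0,0,0,0],[-1,0,0,0,0],[-1,0,0,0,0],[-1,0,0,0,0]]' 30|tail -2
python3 - <<'E'
from h import *
a=env.read_camera("scene");b=env.read_camera("side");w=env.read_camera("wrist")
o=np.load("pics/sw3_scene.npz");print("change since last", np.abs(a["img"][320:390,485:535].astype(int)-o["img"][320:390,485:535]).mean())
print(tri(a,(512,335.8),b,(194.6,154)),plane(a,(512,335.8),.11),plane(b,(194.6,154),.11))
for n,c in(("a",a),("w",w)):np.savez(f"pics/st_{n}.npz",**c)
cv2.imwrite("pics/st.png",np.hstack([cv2.resize(a["img"][280:400,460:580],(300,300)),cv2.resize(w["img"],(400,300))])[...,::-1])
E
```

```text
finger_gap: 0.0853
grip_force: 0.0
change since last 38.51085714285714
(array([0.53994582, 0.41021329, 0.11570299]), np.float64(0.00842700723885344)) [0.53870297 0.40687264 0.11      ] [0.54294842 0.42390041 0.11      ]
```

View pics/st.png

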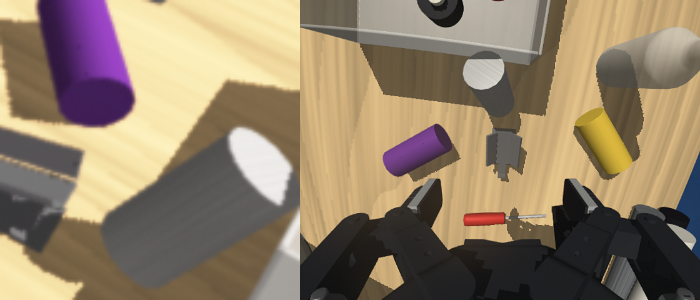

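The beaker was still moving and is now tilting over toward the bin: bottom at scene (565,345), wrist (646,95). I let it settle, then measure numerically, since I have only one view left.

```bash
python3 -m jog '[[-1,0,0,0,0],[-1,0,0,0,0],[-1,0,0,0,0],[-1,0,0,0,0],[-1,0,0,0,0]]'|tail -1; python3 -m jog '[[-1,0,0,0,0],[-1,0,0,0,0],[-1,0,0,0,0],[-1,0,0,0,0],[-1,0,0,0,0]]'|tail -1;python3 look.py z1 wrist; python3 -m jog '[[-1,0,0,0,0],[-1,0,0,0,0],[-1,0,0,0,0]]'|tail -1;python3 look.py z2 wrist scene side
python3 - <<'E'
import numpy as np,cv2
a,b=[np.load(f"pics/z{i}_wrist.npz")["img"].astype(int) for i in(1,2)]
print(np.abs(a-b)[:280].mean(), np.argwhere(np.abs(a-b).sum(2)[:280]>60).shape)
w=cv2.imread("pics/z2_wrist.png")[0:300,150:550];s=cv2.imread("pics/z2_scene.png")[240:480,440:640];d=cv2.imread("pics/z2_side.png")[80:280,140:340]
cv2.imwrite("pics/z.png",np.hstack([cv2.resize(w,(400,300)),np.vstack([cv2.resize(s,(360,300)) if 0 else cv2.resize(s,(250,300))]),cv2.resize(d,(150,300)) if 0 else cv2.resize(d,(150,150)).repeat(2,axis=0)[:300]]))
E
```

```text
grip_force: 0.0
grip_force: 0.0
8.55 [0.5388 0.3897 0.2475] [0.51 0.5  0.33 1.41 0.   1.94] [0.1 0.3 0.2] 0.0852 0.0
[[-0.137  0.991  0.   ]
 [ 0.991  0.137  0.   ]
 [ 0.     0.    -1.   ]]
grip_force: 0.0
8.85 [0.5388 0.3897 0.2475] [0.51 0.5  0.33 1.41 0.   1.94] [-0.4  0.9 -0.5] 0.0854 0.0
[[-0.137  0.991  0.   ]
 [ 0.991  0.137  0.   ]
 [ 0.     0.    -1.   ]]
3.428565848214286 (8639, 2)
```

```bash
python3 -m jog '[[-1,0,0,0,0],[-1,0,0,0,0],[-1,0,0,0,0],[-1,0,0,0,0],[-1,0,0,0,0]]'|tail -1; python3 look.py z3 scene side wrist|head -1
python3 - <<'E'
import numpy as np,cv2
for n in("scene","wrist","side"):
    p=f"pics/z2_{n}.npz";a=np.load(p)["img"].astype(int);b=np.load(f"pics/z3_{n}.npz")["img"].astype(int)
    d=np.argwhere(np.abs(a-b).sum(2)>90);print(n,len(d),d.min(0) if len(d) else "",d.max(0) if len(d) else "")
w=cv2.imread("pics/z3_wrist.png");s=cv2.imread("pics/z3_scene.png");d=cv2.imread("pics/z3_side.png")
cv2.imwrite("pics/z.png",np.vstack([np.hstack([cv2.resize(w,(400,300)),cv2.resize(s,(400,300))]),np.hstack([cv2.resize(d,(400,300)),s[180:480,240:640]])]))
E
```

```text
grip_force: 0.0
9.4167 [0.5388 0.3897 0.2475] [0.51 0.5  0.33 1.41 0.   1.94] [-0.3  0.1  0.2] 0.0857 0.0
scene 2191 [282 462] [339 583]
wrist 9364 [8 0] [404 609]
side 1727 [198 102] [249 165]
```

```bash
python3 -m jog '[[-1,0,0,0,0],[-1,0,0,0,0],[-1,0,0,0,0],[-1,0,0,0,0],[-1,0,0,0,0]]'|tail -1; python3 look.py z4 scene side|head -1; python3 -m jog '[[-1,0,0,0,0],[-1,0,0,0,0]]'|tail -1;python3 look.py z5 scene side|head -1
python3 - <<'E'
import numpy as np,cv2
for n in("scene","side"):
  for i in(3,4):
    p=f"pics/z{i}_{n}.npz";a=np.load(p)["img"].astype(int);b=np.load(f"pics/z{i+1}_{n}.npz")["img"].astype(int)
    d=np.argwhere(np.abs(a-b).sum(2)>90);print(n,len(d),d.min(0) if len(d) else "",d.max(0) if len(d) else "")
  m=cv2.cvtColor(b.astype(np.uint8),cv2.COLOR_RGB2HSV)
  pur=((m[...,0]>130)&(m[...,0]<160)&(m[...,1]>120)).astype(np.uint8);print([ (cv2.minAreaRect(k)) for k in cv2.findContours(pur,0,2)[0] if cv2.contourArea(k)>150])
  g=((m[...,1]<35)&(m[...,2]>75)&(m[...,2]<235)).astype(np.uint8);g=cv2.morphologyEx(g,2,np.ones((5,5)));print([(cv2.minAreaRect(k)) for k in cv2.findContours(g,0,2)[0] if 300<cv2.contourArea(k)<4000])
s=cv2.imread("pics/z5_scene.png");d=cv2.imread("pics/z5_side.png")
cv2.imwrite("pics/z.png",np.hstack([s[190:490,240:640],cv2.resize(d[80:305,0:300],(400,300))]) if s[190:490].shape[0]==300 else np.hstack([s[180:480,240:640],cv2.resize(d[80:305,0:300],(400,300))]))
E
```

```text
grip_force: 0.0
9.9833 [0.5388 0.3897 0.2475] [0.51 0.5  0.33 1.41 0.   1.94] [ 0.4 -0.4 -0.1] 0.0853 0.0
grip_force: 0.0
10.25 [0.5388 0.3897 0.2475] [0.51 0.5  0.33 1.41 0.   1.94] [-0.4 -0.4  0.4] 0.0851 0.0
scene 1694 [277 504] [320 578]
scene 821 [277 504] [315 575]
[((493.69964599609375, 300.5700988769531), (58.235713958740234, 29.085391998291016), 76.86598205566406), ((340.5025634765625, 242.7098388671875), (43.044979095458984, 29.368478775024414), 30.25643539428711)]
[((569.715576171875, 466.836181640625), (26.786516189575195, 18.251596450805664), 66.80140686035156), ((458.45001220703125, 358.1500244140625), (54.074951171875, 29.092954635620117), 18.434947967529297), ((217.51351928710938, 308.5810852050781), (31.23580551147461, 36.33217239379883), 80.53767395019531), ((542.3001708984375, 293.2586669921875), (66.73943328857422, 26.369550704956055), 9.7824068069458), ((171.59999084472656, 282.2000427246094), (39.21223449707031, 22.76839828491211), 18.43494987487793), ((55.55305480957031, 325.0523681640625), (158.43885803222656, 62.89234924316406), 31.38319206237793), ((321.9999
[... 1359 characters left out ...]
34.0, 26.923080444335938), 22.61986541748047), ((401.35137939453125, 237.3918914794922), (29.756216049194336, 25.6462459564209), 9.462321281433105), ((310.3185119628906, 240.40069580078125), (37.076744079589844, 26.235107421875), 65.55604553222656), ((221.9293975830078, 189.08236694335938), (26.248584747314453, 16.703645706176758), 40.60129928588867), ((13.0, 162.0), (54.0, 26.0), 90.0), ((188.8103485107422, 97.27587127685547), (28.225690841674805, 31.011119842529297), 68.19859313964844), ((215.66156005859375, 53.292301177978516), (112.37545776367188, 40.68339538574219), 82.87498474121094), ((143.90823364257812, 27.508014678955078), (89.79977416992188, 38.71196365356445), 56.70643615722656)]
```

```bash
python3 - <<'E'
from h import *
c=dict(np.load("pics/z5_scene.npz"))
print("rect centre",plane(c,(542,293),.03))
b=dict(np.load("pics/z5_side.npz"));print(plane(b,(127,236),.03))
E
python3 -m jog '[[-1,0,0,0,0],[-1,0,0,0,0],[-1,0,0,0,0]]'|tail -1; python3 look.py z6 scene|head -1;python3 look.py z7 wrist|head -1
python3 - <<'E'
import numpy as np,cv2
a=np.load(f"pics/z5_scene.npz")["img"].astype(int);b=np.load(f"pics/z6_scene.npz")["img"].astype(int)
d=np.argwhere(np.abs(a-b).sum(2)>90);print(len(d))
w=np.load("pics/z7_wrist.npz")["img"];m=cv2.cvtColor(w,cv2.COLOR_RGB2HSV)
g=((m[...,1]<35)&(m[...,2]>75)&(m[...,2]<235)).astype(np.uint8);g=cv2.morphologyEx(g,2,np.ones((5,5)));print([(cv2.minAreaRect(k)) for k in cv2.findContours(g,0,2)[0] if 800<cv2.contourArea(k)])
E
```

```text
rect centre [0.31090288 0.39008185 0.03      ]
[0.30756905 0.36581669 0.03      ]
grip_force: 0.0
10.6 [0.5388 0.3897 0.2475] [0.51 0.5  0.33 1.41 0.   1.94] [1.3 0.6 0.3] 0.0856 0.0
10.65 [0.5388 0.3897 0.2475] [0.51 0.5  0.33 1.41 0.   1.94] [ 0.2  0.1 -0.3] 0.0855 0.0
87
[((518.4617919921875, 444.77227783203125), (34.81964874267578, 62.34239959716797), 22.932100296020508), ((333.8094787597656, 242.37266540527344), (80.79387664794922, 43.84598922729492), 82.56858825683594), ((110.87113189697266, 175.03488159179688), (115.09410858154297, 51.526283264160156), 64.0750961303711), ((194.5, 51.5), (103.0, 387.0), 90.0)]
```

```bash
python3 -m jog '[[-1,0,-0.036,0,0],[-1,0,-0.036,0,0],[-1,0,-0.036,0,0],[-1,0,-0.036,0,0],[-1,0,-0.036,0,0]]'|head -2; python3 -m jog '[[-1,0,-0.03,0,0],[-1,0,0,0,0]]'|head -2;python3 look.py z8 wrist scene
python3 - <<'E'
import numpy as np,cv2
w=cv2.imread("pics/z8_wrist.png");s=cv2.imread("pics/z8_scene.png")
a=np.load(f"pics/z8_scene.npz")["img"].astype(int);b=np.load(f"pics/z6_scene.npz")["img"].astype(int)
print((np.abs(a-b).sum(2)[270:330,500:580]>90).sum())
cv2.imwrite("pics/last.png",np.hstack([cv2.resize(w,(560,420)),cv2.resize(s[240:380,480:560],(240,420))]))
E
```

```text
clock: 11.12
tcp_pos: [0.3589, 0.3646, 0.2473]
clock: 11.28
tcp_pos: [0.3252, 0.3596, 0.2479]
11.2833 [0.3252 0.3596 0.2479] [ 0.67  0.14 -0.16  1.27  0.    2.1 ] [-1.1 -0.1  0.5] 0.0853 0.0
[[-0.14   0.99  -0.003]
 [ 0.99   0.14  -0.001]
 [-0.001 -0.003 -1.   ]]
201
```

View pics/last.png

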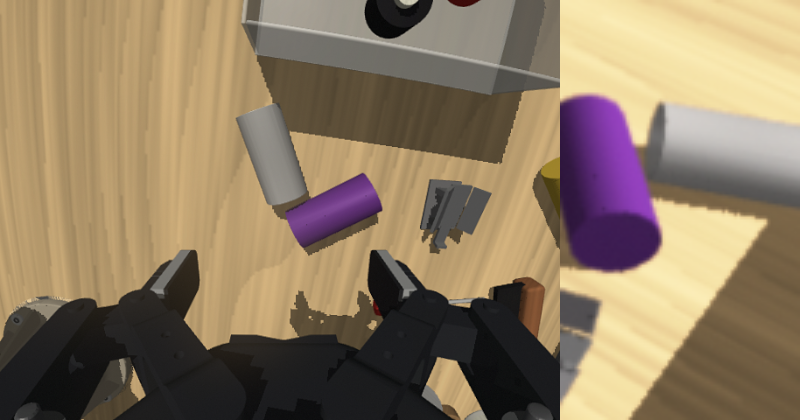

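In the wrist view the beaker lies flat on the table, in full-picture pixels from its closed end (295,126) to its mouth end (329,230). The purple lookalike touches the mouth end, and the scene crop shows the dark mouth rim at that end. The closed end is free.

Run:
```python
from h import *
c=dict(np.load("pics/z8_wrist.npz"));f=640/560
B=plane(c,(258*f,110*f),.03);M=plane(c,(288*f,201*f),.03);d=M-B
print(B,M,np.linalg.norm(d))
W=plane(c,(237*f,117*f),.027)-plane(c,(279*f,104*f),.027);print("width",np.linalg.norm(W))
s=env.get_state();Rm=R.from_quat(s["orientation"],scalar_first=True).as_matrix()
ax=d/np.linalg.norm(d);th=np.degrees(np.arctan2(*(Rm.T@-ax)[[1,0]]));Rn=Rm@R.from_euler('z',th,degrees=True).as_matrix()
g=B+ax*.013;g[2]=.027;t=s["tcp_pos"];print("turn",th,"then shift",Rn.T@(g-t))
a=dict(np.load("pics/z8_scene.npz"))
for p in(B,M):print("scene px",proj(a,[p[0],p[1],.027]))
g8=cv2.cvtColor(a["img"],cv2.COLOR_RGB2GRAY)
pts=proj(a,[*(B+(M-B)*x for x in np.linspace(-.15,1.15,27))]).round().astype(int);print([int(g8[v,u]) for u,v in pts])
```

```text
[0.28436406 0.43604041 0.03      ] [0.33455923 0.33251691 0.03      ] 0.11505072033719159
width 0.05153937857144368
turn -17.921197411122794 then shift [ 0.07428572 -0.00889563  0.22120148]
scene px [[570.53133317 298.30455833]]
scene px [[508.1068554 286.5738648]]
[228, 227, 186, 185, 183, 183, 183, 180, 182, 178, 179, 180, 177, 179, 176, 178, 181, 177, 181, 178, 181, 170, 108, 228, 232, 116, 103]
```

```bash
python3 -m jog '[[-1,0,0,0,-6],[-1,0,0,0,-6],[-1,0,0,0,-6],[-1,0.037,-0.0045,0,0],[-1,0.037,-0.0045,0,0]]'|head -2; python3 -m jog '[[-1,0,0,0.04,0],[-1,0,0,0.04,0],[-1,0,0,0.04,0],[-1,0,0,0.03,0],[-1,0,0,0,0]]'|head -2;python3 look.py y1 wrist
python3 - <<'E'
from h import *
c=dict(np.load("pics/y1_wrist.npz"));m=cv2.cvtColor(c["img"],cv2.COLOR_RGB2HSV)
g=((m[...,1]<45)&(m[...,2]>75)&(m[...,2]<235)).astype(np.uint8);g=cv2.morphologyEx(g,2,np.ones((5,5)))
s=env.get_state();Rm=R.from_quat(s["orientation"],scalar_first=True).as_matrix();t=s["tcp_pos"]
for k in cv2.findContours(g,0,2)[0]:
    if cv2.contourArea(k)>1500:
        q=cv2.minAreaRect(k);P=np.array([Rm.T@(plane(c,p,.03)-t) for p in cv2.boxPoints(q)]);print(np.round(q[0]),np.round(q[1]),"box in tool xy mm\n",(P[:,:2]*1000).round())
E
```

```text
clock: 11.8
tcp_pos: [0.2929, 0.4241, 0.2476]
clock: 12.22
tcp_pos: [0.2885, 0.4207, 0.0912]
12.2167 [0.2885 0.4207 0.0912] [ 0.81  0.3  -0.37  0.92 -0.    1.93] [-1.  -1.2  0.9] 0.0856 0.0
[[-0.435  0.9   -0.007]
 [ 0.9    0.435 -0.008]
 [-0.004 -0.01  -1.   ]]
[325. 297.] [ 85. 156.] box in tool xy mm
 [[-91. -30.]
 [ 22. -26.]
 [ 22.  25.]
 [-91.  30.]]
[548.  96.] [330. 230.] box in tool xy mm
 [[ 80.  12.]
 [179.  66.]
 [115. 257.]
 [-16. 209.]]
```

```bash
python3 -m jog '[[-1,0.008,0,0.03,0],[-1,0,0,0.03,0],[-1,0,0,0.01,0],[0.8,0,0,0,0],[0.8,0,0,0,0]]' 20; python3 -m jog '[[0.8,0,0,0,0],[0.8,0,0,0,0],[0.8,0,0,0,0]]'
```

```text
clock: 12.68
tcp_pos: [0.288, 0.4316, 0.0289]
orientation: [0.0, 0.531, 0.847, 0.001]
wrist_force: [0.3, 0.1, 0.8]
finger_gap: 0.064
grip_force: 0.0
clock: 12.93
tcp_pos: [0.2883, 0.4322, 0.0297]
orientation: [0.0, 0.531, 0.847, 0.002]
wrist_force: [0.5, -0.4, 6.6]
finger_gap: 0.0538
grip_force: 21.2
```

Run:
```python
from h import *
b=dict(np.load("pics/z5_side.npz"));a=dict(np.load("pics/z8_scene.npz"))
for n,p,z in(("purple stand",(288,309),.015),("cup",(312,243),.06),("red handle",(255,232),.01),("purple beaker",(170,228),.03),("free",(235,285),0)):print(n,plane(b,p,z).round(3))
print(proj(a,[.38,.16,0]),proj(b,[.38,.16,0]))
s=env.get_state();Rm=R.from_quat(s["orientation"],scalar_first=True).as_matrix();t=s["tcp_pos"]
print(Rm.T@(np.array([.40,.17,.132])-t))
```

```text
purple stand [ 0.438 -0.03   0.015]
cup [0.568 0.037 0.06 ]
red handle [0.533 0.192 0.01 ]
purple beaker [0.391 0.321 0.03 ]
free [ 0.407  0.104 -0.   ]
[[419.9894883  269.57645255]] [[208.79000962 277.32806053]]
[-0.28447585 -0.01336655 -0.10278728]
```

```bash
python3 -m jog '[[1,0,0,-0.03,0],[1,0,0,-0.04,0],[1,0,0,-0.04,0],[1,-0.03,0,0,0],[1,-0.04,-0.004,0,0]]' 25|head -2; python3 -m jog '[[1,-0.04,-0.004,0,0],[1,-0.04,-0.004,0,0],[1,-0.04,0,0,0],[1,-0.04,0,0,0],[1,-0.04,0,0,0]]'|head -2
python3 -m jog '[[-0.25,-0.01,0,0,0],[-0.265,0,0,0,0],[-0.275,0,0,0,0]]' 20;python3 tilt.py
```

```text
clock: 13.35
tcp_pos: [0.3163, 0.3695, 0.1415]
clock: 13.77
tcp_pos: [0.3943, 0.181, 0.1383]
clock: 14.02
tcp_pos: [0.3984, 0.1734, 0.1378]
orientation: [-0.0, 0.532, 0.847, 0.0]
wrist_force: [-0.5, 0.5, -0.7]
finger_gap: 0.0543
grip_force: 7.8
grasp px 431 220 rect ((401.1725769042969, 220.8602752685547), (48.887794494628906, 24.391555786132812), 6.009006023406982) 1079.5
len 0.059476990581766837 0.09491300361735372 mouth-down tilt deg 3.548516609755731
```

```bash
python3 -m jog '[[-0.275,0,0,0.015,0],[-0.277,0,0,0.01,0]]'|tail -1;python3 tilt.py|tail -1
python3 -m jog '[[-0.279,0,0,0,0]]'|tail -1;python3 tilt.py|tail -1
python3 -m jog '[[-0.280,0,0,0,0]]'|tail -1;python3 tilt.py
```

```text
grip_force: 5.3
len 0.1070941205434489 0.05508830422715096 mouth-down tilt deg 36.79685549224323
grip_force: 0.0
len 0.048407949822006954 0.13069170168304825 mouth-down tilt deg -80.75949206885824
grip_force: 0.1
grasp px 429 230 rect ((435.4638977050781, 254.48731994628906), (25.371431350708008, 55.077674865722656), 19.358993530273438) 1128.0
len 0.14101701398985028 0.04864118990954697 mouth-down tilt deg 82.87034770137423
```

```bash
python3 -m jog '[[0.5,0,0,0,0],[0.5,0,0,0,0]]' 20;python3 tilt.py; python3 look.py v wrist scene side|head -1
```

```text
clock: 14.72
tcp_pos: [0.399, 0.1738, 0.1135]
orientation: [0.001, 0.531, 0.847, 0.0]
wrist_force: [-0.6, -1.9, 4.5]
finger_gap: 0.0436
grip_force: 16.8
grasp px 429 230 rect ((434.8495788574219, 255.10557556152344), (25.189191818237305, 54.729732513427734), 18.92464256286621) 1121.5
len 0.1404954943038252 0.0482976923832237 mouth-down tilt deg 83.24343681020771
14.7667 [0.3989 0.1737 0.1134] [ 0.23  0.13 -0.52  0.92 -0.    1.35] [-0.7 -1.8  5. ] 0.0438 16.882082533556968
```

Run:
```python
from h import *
s=env.get_state();t=s["tcp_pos"]
for n,(x0,x1,y0,y1) in(("scene",(395,480,200,310)),("side",(150,290,190,320)),("wrist",(150,500,0,330))):
    c=dict(np.load(f"pics/v_{n}.npz"));m=cv2.cvtColor(c["img"],cv2.COLOR_RGB2HSV)
    g=((m[...,1]<45)&(m[...,2]>(60 if n=="side" else 75))&(m[...,2]<254)).astype(np.uint8);w=np.zeros_like(g);w[y0:y1,x0:x1]=1;g=cv2.morphologyEx(g*w,2,np.ones((3,3)))
    for k in cv2.findContours(g,0,2)[0]:
        if cv2.contourArea(k)>250:
            print(n,cv2.contourArea(k),cv2.boundingRect(k),"approx",cv2.approxPolyDP(k,3,True).reshape(-1,2).tolist())
    # predicted outline corners if upright, mouth down at TCP xy
    print(n,"pred top/bottom centre",proj(c,[[t[0],t[1],.11],[t[0],t[1],0]]).round().tolist())
c=dict(np.load("pics/v_scene.npz"));print(cv2.resize(cv2.cvtColor(c["img"],cv2.COLOR_RGB2GRAY)[215:300:4,395:480:4],None,fx=1,fy=1))
```

```text
scene 1182.0 (418, 228, 36, 55) approx [[437, 228], [432, 243], [424, 248], [418, 275], [425, 281], [440, 279], [453, 235]]
scene pred top/bottom centre [[428.0, 235.0], [421.0, 277.0]]
side 974.0 (181, 223, 35, 55) approx [[199, 223], [199, 235], [204, 240], [199, 245], [193, 244], [189, 235], [181, 236], [193, 273], [205, 277], [214, 272], [215, 264], [207, 225]]
side pred top/bottom centre [[203.0, 233.0], [212.0, 269.0]]
wrist 13217.0 (244, 176, 160, 148) approx [[290, 183], [282, 192], [263, 236], [263, 261], [268, 275], [260, 277], [244, 313], [257, 321], [269, 280], [300, 304], [325, 308], [360, 296], [377, 277], [392, 323], [403, 310], [387, 276], [378, 275], [384, 261], [385, 239], [371, 208], [326, 178], [309, 176]]
wrist pred top/bottom centre [[323.0, 299.0], [323.0, 232.0]]
[[231 225 222 227 229 233 227 108  21  44  32  27 223 229 231 229 225 230
  229 224 223 226]
 [231 233 233 231 222 226 228 229  21  35  22 107 233 228 220 226 229 229
  227 227 226 223]
 [228 227 229 233 233 232 223 191  21  22  21 227 233 235 233 233 222 221
  225 227 226 230]
 [233 233 227 226 227 2
[... 1044 characters left out ...]
8 139 180 235 236 240 229 231
  230 227 230 232]
 [110 106 107 102 102 105  89  92  92  97 118 148 226 231 232 236 231 230
  229 232 230  73]
 [106 106 110 105 107 102 100  94  94 102 129 162 232 237 236 232 233 228
  226 231  96  38]
 [230 218 224 232 233 230 212 200 206 179 217 228 228 231 233 238 237 233
  225 227  53  38]
 [231 232 227 219 227 235 235 232 227 230 227 231 230 223 229 231 185 192
  212 224 119  37]
 [226 128 180 232 225 222 228 236 235 231 228 230 227 231 230 224 109 106
  108 114  93  35]
 [ 70  98 110 205 232 232 221 223 230 237 234 231 228 230 228 231 175  99
  104 106 106  35]
 [ 92 110 111 209 230 232 232 231 219 225 232 237 233 226 230 231 179 104
   97  99 104  37]]
```

Run:
```python
from h import *
a,b,w=[dict(np.load(f"pics/v_{n}.npz")) for n in("scene","side","wrist")]
s=env.get_state();t=s["tcp_pos"];Rm=R.from_quat(s["orientation"],scalar_first=True).as_matrix()
T,e=tri(a,(441,237),b,(194,230));Bc,e2=tri(a,(429,273),b,(204,267));print("top",T,e,"base",Bc,e2)
print("rel tool",Rm.T@(T-t),Rm.T@(Bc-t))
th=np.linspace(0,6.28,40)
for z in(.12,.11,.10,.0):
    q=proj(w,np.c_[t[0]+.027*np.cos(th),t[1]+.027*np.sin(th),z+0*th]);print(z,np.ptp(q,0))
print(Rm.T@(plane(w,(324,242),.11)-t))
m=cv2.cvtColor(w["img"],cv2.COLOR_RGB2HSV)
print(m[170:330:8,324].tolist())
print(m[242,250:400:8].tolist())
```

```text
top [0.38906828 0.19487096 0.11032236] 0.003204926525057078 base [0.38622315 0.18475849 0.0085794 ] 0.0004800885364127047
rel tool [0.02348512 0.00033747 0.00304732] [ 0.01571191 -0.00680632  0.10478488]
0.12 [127.06384858 112.9129475 ]
0.11 [119.02448041 107.03811615]
0.1 [111.92741372 101.68914874]
0.0 [69.9494209  67.12660991]
[0.02732658 0.00027875 0.00336628]
[[18, 102, 185], [20, 14, 109], [17, 19, 118], [22, 18, 155], [22, 18, 153], [23, 13, 152], [20, 15, 151], [23, 15, 152], [20, 15, 151], [21, 17, 154], [23, 14, 151], [23, 15, 155], [23, 14, 149], [20, 16, 148], [21, 17, 154], [23, 16, 148], [19, 14, 147], [20, 15, 149], [18, 96, 90], [19, 96, 93]]
[[18, 101, 182], [18, 103, 178], [19, 18, 153], [20, 20, 153], [21, 17, 151], [19, 18, 153], [21, 17, 151], [23, 15, 151], [23, 13, 156], [20, 15, 153], [23, 14, 150], [19, 14, 148], [23, 15, 151], [20, 15, 150], [21, 17, 154], [23, 15, 149], [21, 17, 147], [18, 52, 138], [19, 101, 166]]
```

Measured: the beaker stands upright mouth-down on the table. Its top is at z≈0.110, 24 mm ahead of the jaws in tool x and centred in y. I open, shift over it and regrip it upright.

```bash
python3 -m jog '[[-0.1,0,0,0,0],[-1,0,0,0,0],[-1,0,0,0,0],[-1,0,0,0,0]]' 20|tail -2;python3 look.py u wrist
cat > top.py <<'E'
from h import *
import sys
c=dict(np.load(sys.argv[1]));m=cv2.cvtColor(c["img"],cv2.COLOR_RGB2HSV)
g=((m[...,1]<30)&(m[...,2]>135)&(m[...,2]<254)).astype(np.uint8);g=cv2.morphologyEx(g,2,np.ones((9,9)))
s=env.get_state();t=s["tcp_pos"];Rm=R.from_quat(s["orientation"],scalar_first=True).as_matrix()
z=float(sys.argv[2])
for k in cv2.findContours(g,0,2)[0]:
    if cv2.contourArea(k)>4000 and len(k)>5:
        e=cv2.fitEllipse(k);print(np.round(e[0]),np.round(e[1]),"top in tool",(Rm.T@(plane(c,e[0],z)-t)).round(4))
E
python3 top.py pics/u_wrist.npz .11
```

```text
finger_gap: 0.0809
grip_force: 0.0
15.25 [0.3981 0.1737 0.1123] [ 0.23  0.13 -0.52  0.92  0.    1.35] [-0.6 -1.   0. ] 0.0809 0.0
[[-0.436  0.9   -0.   ]
 [ 0.9    0.436  0.   ]
 [ 0.    -0.    -1.   ]]
[303. 260.] [113. 116.] top in tool [ 0.0195 -0.009   0.0023]
```

```bash
python3 -m jog '[[-1,0,-0.009,0,0],[-1,0.01,0,0,0],[-1,0.0095,0,0,0],[-1,0,0,0,0]]'|head -2;python3 look.py u2 wrist scene|head -1;python3 top.py pics/u2_wrist.npz .11
```

```text
clock: 15.63
tcp_pos: [0.3805, 0.1885, 0.1124]
15.6333 [0.3805 0.1885 0.1124] [ 0.27  0.11 -0.54  0.91  0.    1.39] [0.1 1.1 0.8] 0.0855 0.0
[326. 304.] [103. 115.] top in tool [-0.0009  0.0007  0.0025]
```

```bash
python3 -m jog '[[-1,0,0,0.018,0],[-1,0,0,0.017,0],[-0.1,0,0,0,0],[-0.2,0,0,0,0],[0.8,0,0,0,0]]' 30|tail -3; python3 -m jog '[[0.8,0,0,0,0],[0.8,0,0,0,0]]'; python3 look.py u3 wrist|head -1;python3 top.py pics/u3_wrist.npz .11
```

```text
wrist_force: [1.2, 2.2, 1.4]
finger_gap: 0.0523
grip_force: 31.6
clock: 16.32
tcp_pos: [0.3822, 0.1874, 0.0782]
orientation: [0.0, 0.531, 0.847, 0.0]
wrist_force: [-0.1, 0.6, -1.6]
finger_gap: 0.0525
grip_force: 31.6
16.3167 [0.3822 0.1874 0.0782] [ 0.27  0.15 -0.59  0.82  0.    1.39] [-0.1  0.6 -1.6] 0.0525 31.55500484397635
[325. 331.] [ 95. 137.] top in tool [ 0.0062  0.0005 -0.0319]
```

Run:
```python
from h import *
c=dict(np.load("pics/u3_wrist.npz"));m=cv2.cvtColor(c["img"],cv2.COLOR_RGB2HSV)
s=env.get_state();t=s["tcp_pos"];Rm=R.from_quat(s["orientation"],scalar_first=True).as_matrix()
th=np.linspace(0,6.28,60)
for o in(0,.006,.012):
    q=proj(c,t*[1,1,0]+[0,0,.11]+Rm[:,[0]].T*o+.027*np.c_[np.cos(th),np.sin(th),0*th]);print(o,q.min(0),q.max(0))
print([(r,m[r,325].tolist()) for r in range(220,400,6)])
print([(x,m[320,x].tolist()) for x in range(240,410,8)])
```

```text
0 [246.58263734 275.57148246] [399.7765739  406.38313029]
0.006 [245.32329467 258.39223574] [401.02442771 393.77233696]
0.012 [244.04374045 240.6386713 ] [402.29234952 380.71155598]
[(220, [21, 20, 126]), (226, [21, 20, 125]), (232, [16, 22, 126]), (238, [21, 21, 124]), (244, [20, 19, 124]), (250, [20, 19, 124]), (256, [23, 19, 123]), (262, [23, 19, 123]), (268, [19, 17, 122]), (274, [17, 15, 121]), (280, [17, 15, 121]), (286, [18, 17, 147]), (292, [23, 14, 148]), (298, [23, 16, 148]), (304, [23, 14, 149]), (310, [19, 14, 151]), (316, [26, 14, 147]), (322, [27, 16, 147]), (328, [19, 14, 149]), (334, [23, 14, 148]), (340, [18, 17, 151]), (346, [21, 12, 143]), (352, [20, 16, 147]), (358, [21, 17, 153]), (364, [21, 12, 143]), (370, [23, 14, 151]), (376, [21, 13, 141]), (382, [23, 14, 71]), (388, [0, 0, 43]), (394, [120, 8, 31])]
[(240, [20, 11, 143]), (248, [17, 35, 51]), (256, [23, 15, 138]), (264, [19, 14, 150]), (272, [23, 16, 147]), (280, [23, 14, 147]), (288, [20, 15, 150]), (296, [20, 15, 150]), (304, [21, 12, 147]), (312, [26, 14, 147]), (320, [17, 12, 149]), (328, [23, 16, 148]), (336, [26, 14, 147]), (344, [21, 12, 147]), (352, [20, 15, 149]), (360, [19, 14, 147]), (368, [20, 16, 147]), (376, [23, 14, 150]), (384, [23, 13, 153]), (392, [25, 12, 123]), (400, [30, 13, 40]), (408, [23, 10, 103])]
```

The beaker's axis is within 3 mm of the jaws' centre, and it is gripped upright. I lift it and carry it above the dark tall post.

```bash
python3 -m jog '[[1,0,0,-0.02,0],[1,0,0,-0.03,0],[1,0,0,-0.03,0],[1,0,0,-0.03,0],[1,0,0,-0.03,0]]' 50|head -2
python3 -m jog '[[1,-0.015,-0.001,0,0],[1,-0.025,-0.001,0,0],[1,-0.025,-0.001,0,0],[1,-0.025,-0.001,0,0],[1,-0.025,-0.001,0,0]]'|head -2
python3 -m jog '[[1,-0.025,0,0,0],[1,-0.025,0,0,0],[1,-0.025,0,0,0],[1,-0.025,0,0,0],[1,-0.025,0,0,0]]'|head -2
python3 -m jog '[[1,-0.025,0,0,0],[1,-0.025,0,0,0],[1,-0.025,0,0,0],[1,-0.02,0,0,0],[1,-0.015,0,0,0]]'
python3 -m jog '[[1,-0.005,0,0,0],[1,0,0,0,0],[1,0,0,0,0]]'
python3 look.py p scene side wrist
python3 - <<'E'
from h import *
s=env.get_state();t=s["tcp_pos"]
for n in("scene","side"):
    c=dict(np.load(f"pics/p_{n}.npz"));m=cv2.cvtColor(c["img"],cv2.COLOR_RGB2HSV)
    zt=t[2]-.0782
    pr=proj(c,[[t[0],t[1],zt+.11],[t[0],t[1],zt],[.5415,-.155,.1]]);print(n,"pred top,rim,post tip",pr.round().tolist())
    g=((m[...,1]<45)&(m[...,2]>55)&(m[...,2]<254)).astype(np.uint8);w=np.zeros_like(g);x,y=pr[1].astype(int);w[y-90:y+40,x-45:x+45]=1;g=cv2.morphologyEx(g*w,2,np.ones((3,3)))
    for k in cv2.findContours(g,0,2)[0]:
        if cv2.contourArea(k)>250:print(cv2.contourArea(k),cv2.approxPolyDP(k,3,True).reshape(-1,2).tolist())
    w=((m[...,0]<22)&(m[...,0]>5)&(m[...,1]>90)&(m[...,2]<215)).astype(np.uint8)
    x,y=pr[2].astype(int)
    print("post col span by row",[(r,(np.flatnonzero(w[r,x-20:x+20])+x-20)[[0,-1]].tolist() if w[r,x-20:x+20].any() else None) for r in range(y-4,y+30,4)])
E
```

```text
clock: 16.78
tcp_pos: [0.3813, 0.1872, 0.2192]
clock: 17.2
tcp_pos: [0.4276, 0.0806, 0.218]
clock: 17.62
tcp_pos: [0.4821, -0.0321, 0.2177]
clock: 18.03
tcp_pos: [0.5304, -0.1317, 0.2175]
orientation: [0.0, 0.531, 0.847, -0.0]
wrist_force: [-0.4, -0.2, -1.1]
finger_gap: 0.052
grip_force: 52.9
clock: 18.28
tcp_pos: [0.5315, -0.1338, 0.2173]
orientation: [-0.001, 0.531, 0.847, 0.0]
wrist_force: [-0.2, -0.5, -1.0]
finger_gap: 0.0524
grip_force: 52.8
18.2833 [ 0.5315 -0.1338  0.2173] [-0.39  0.27 -0.07  1.23  0.    0.73] [-0.2 -0.5 -1. ] 0.0524 52.848715928412275
[[-0.436  0.9   -0.001]
 [ 0.9    0.436  0.001]
 [ 0.001 -0.    -1.   ]]
scene pred top,rim,post tip [[271.0, 147.0], [274.0, 194.0], [266.0, 208.0]]
1012.0 [[277, 141], [271, 144], [269, 169], [260, 169], [262, 195], [269, 199], [285, 195], [282, 144]]
253.5 [[229, 104], [229, 114], [236, 112], [238, 120], [249, 117], [249, 104]]
post col span by row [(203, [250, 284]), (207, [250, 284]), (211, [249, 284]), (215, [262, 284]), (219, [263, 269]), (223, [264, 269]), (227, [265, 270]), (231, [265, 270]), (235, [247, 271])]
side pred top,rim,post tip [[369.0, 224.0], [364.0, 270.0], [375.0, 288.0]]
1645.5 [[407, 228], [392, 219], [387, 224], [380, 219], [366, 256], [357, 252], [358, 245], [354, 243], [352, 274], [361, 280], [376, 278], [384, 243], [407, 250]]
317.5 [[407, 180], [401, 180], [401, 185], [388, 196], [390, 203], [407, 205]]
post col span by row [(284, None), (288, [374, 377]), (292, [372, 379]), (296, [372, 378]), (300, [371, 377]), (304, [371, 377]), (308, [370, 376]), (312, [370, 375]), (316, [369, 375])]
```

The measured rim centre is at scene (273,194) and side (364,271), matching the predictions (274,194) and (364,270), so the beaker hangs upright. It needs 22 mm more along −tool x, then I lower it.

```bash
python3 -m jog '[[1,-0.011,0,0,0],[1,-0.011,0,0,0],[1,0,0,0,0],[1,0,0,0,0]]'|head -2
python3 -m jog '[[1,0,0,0.015,0],[1,0,0,0.015,0],[1,0,0,0.015,0],[1,0,0,0,0]]'
python3 look.py q scene side wrist|head -1
python3 - <<'E'
from h import *
s=env.get_state();t=s["tcp_pos"];zt=t[2]-.0782
for n in("scene","side"):
    c=dict(np.load(f"pics/q_{n}.npz"));m=cv2.cvtColor(c["img"],cv2.COLOR_RGB2HSV)
    pr=proj(c,[[t[0],t[1],zt],[t[0],t[1],.015]]);print(n,"pred rim,foot axis",pr.round().tolist())
    w=((m[...,0]<22)&(m[...,0]>5)&(m[...,1]>90)&(m[...,2]<215)).astype(np.uint8);x,y=pr[1].astype(int)
    print([(r,(np.flatnonzero(w[r,x-15:x+15])+x-15)[[0,-1]].tolist() if w[r,x-15:x+15].any() else None) for r in range(y-28,y+8,4)])
E
```

```text
clock: 18.77
tcp_pos: [0.5419, -0.1549, 0.2173]
clock: 19.1
tcp_pos: [0.5397, -0.1533, 0.1694]
orientation: [-0.003, 0.531, 0.847, -0.0]
wrist_force: [-0.6, -0.3, -1.7]
finger_gap: 0.0522
grip_force: 52.7
19.1 [ 0.5397 -0.1533  0.1694] [-0.42  0.32 -0.12  1.13  0.    0.7 ] [-0.6 -0.3 -1.7] 0.0522 52.74789594273898
scene pred rim,foot axis [[266.0, 210.0], [268.0, 238.0]]
[(210, [253, 282]), (214, [253, 282]), (218, [262, 269]), (222, [264, 269]), (226, [264, 270]), (230, [265, 270]), (234, [265, 271]), (238, [265, 271]), (242, None)]
side pred rim,foot axis [[374.0, 290.0], [371.0, 316.0]]
[(287, None), (291, None), (295, None), (299, None), (303, [371, 371]), (307, [370, 376]), (311, [370, 375]), (315, [369, 375]), (319, None)]
```

```bash
python3 -m jog '[[1,0,0,0.015,0],[1,0,0,0.015,0],[1,0,0,0.015,0],[1,0,0,0.015,0],[1,0,0,0,0]]'|sed -n '1,2p;4p'
python3 -m jog '[[1,0,0,0.006,0],[1,0,0,0.004,0],[1,0,0,0,0]]' 30|sed -n '1,2p;4p'
python3 -m jog '[[1,0,0,0.003,0],[1,0,0,0,0]]'|sed -n '1,2p;4p'
```

```text
clock: 19.67
tcp_pos: [0.5405, -0.1537, 0.1109]
wrist_force: [-0.5, 0.3, -1.8]
clock: 19.92
tcp_pos: [0.5419, -0.1543, 0.1027]
wrist_force: [-0.3, 0.3, -2.2]
clock: 20.08
tcp_pos: [0.5418, -0.1543, 0.0997]
wrist_force: [-0.2, 0.8, -0.9]
```

```bash
python3 -m jog '[[1,0,0,0.003,0],[1,0,0,0.001,0]]'|sed -n '1,2p;4p'
python3 -m jog '[[1,0,0,0.002,0],[1,0,0,0,0]]' |sed -n '1,2p;4p'
python3 -m jog '[[1,0,0,0.0015,0],[1,0,0,0,0]]'|sed -n '1,2p;4p'
```

```text
clock: 20.25
tcp_pos: [0.5416, -0.1542, 0.0954]
wrist_force: [0.0, 0.0, -0.5]
clock: 20.42
tcp_pos: [0.5416, -0.1541, 0.0933]
wrist_force: [-0.2, -0.4, -2.0]
clock: 20.58
tcp_pos: [0.5417, -0.1543, 0.0931]
wrist_force: [-1.8, 0.6, 6.2]
```

Contact came at TCP z = 0.093, exactly the height expected for the rim on the foot. I seat it with a light press, release and check.

```bash
python3 -m jog '[[1,0,0,0.001,0],[1,0,0,0,0]]' 20|sed -n '1,2p;4p'
python3 -m jog '[[-0.3,0,0,0,0],[-1,0,0,0,0],[-1,0,0,0,0],[-1,0,0,0,0]]' |sed -n '1,2p;4,6p'
python3 -m jog '[[-1,0,0,-0.02,0],[-1,0,0,-0.04,0],[-1,0,0,-0.04,0],[-1,0,0,-0.03,0],[-1,0,0,0,0]]' |sed -n '1,2p;4,6p'
python3 look.py f wrist scene side|head -1;python3 top.py pics/f_wrist.npz .125
python3 - <<'E'
from h import *
for n in("scene","side"):
    c=dict(np.load(f"pics/f_{n}.npz"));m=cv2.cvtColor(c["img"],cv2.COLOR_RGB2HSV)
    pr=proj(c,[[.5415,-.155,.125],[.5415,-.155,.015]]);print(n,pr.round().tolist())
    g=((m[...,1]<45)&(m[...,2]>95 if n=="scene" else (m[...,1]<60)&(m[...,2]>88))).astype(np.uint8);x,y=pr[1].astype(int);w=np.zeros_like(g);w[y-85:y+30,x-40:x+40]=1;g=cv2.morphologyEx(g*w,2,np.ones((3,3)))
    for k in cv2.findContours(g,0,2)[0]:
        if cv2.contourArea(k)>250:print(cv2.contourArea(k),cv2.minAreaRect(k),cv2.boundingRect(k))
E
```

```text
clock: 20.75
tcp_pos: [0.5418, -0.1543, 0.0931]
wrist_force: [-3.4, 2.2, 13.3]
clock: 21.08
tcp_pos: [0.5415, -0.1542, 0.0907]
wrist_force: [0.2, -1.4, 0.6]
finger_gap: 0.0851
grip_force: 0.0
clock: 21.5
tcp_pos: [0.5447, -0.1555, 0.2279]
wrist_force: [1.0, -0.7, 0.8]
finger_gap: 0.0852
grip_force: 0.0
21.5 [ 0.5447 -0.1555  0.2279] [-0.42  0.29 -0.02  1.25  0.    0.7 ] [ 1.  -0.7  0.8] 0.0852 0.0
[320. 229.] [67. 80.] top in tool [0.0013 0.0002 0.0955]
scene [[265.0, 198.0], [268.0, 238.0]]
1342.5 ((270.0, 221.5), (59.0, 40.0), 90.0) (250, 192, 41, 60)
side [[376.0, 279.0], [371.0, 316.0]]
849.5 ((368.8971252441406, 293.08074951171875), (29.426292419433594, 56.260868072509766), 36.607078552246094) (359, 268, 34, 56)
390.5 ((398.0, 240.0), (20.0, 22.0), 90.0) (387, 230, 23, 21)
```

Run:
```python
from h import *
th=np.linspace(0,6.28,60);cc=np.array([.5435,-.1545])
for n in("wrist","scene","side"):
    c=dict(np.load(f"pics/f_{n}.npz"));m=cv2.cvtColor(c["img"],cv2.COLOR_RGB2HSV)
    for z in(.125,.135,.015):
        q=proj(c,np.c_[cc[0]+.027*np.cos(th),cc[1]+.027*np.sin(th),z+0*th]);print(n,z,"min",q.min(0).round(),"max",q.max(0).round())
    if n=="wrist":
        print([(r,m[r,320,1:].tolist()) for r in range(150,290,6)])
    else:
        x=265 if n=="scene" else 374;y=180 if n=="scene" else 258
        print([(r,m[r,x,1:].tolist()) for r in range(y,y+80,4)])
```

```text
wrist 0.125 min [285. 197.] max [358. 266.]
wrist 0.135 min [284. 199.] max [360. 272.]
wrist 0.015 min [296. 177.] max [347. 227.]
[(150, [6, 81]), (156, [21, 86]), (162, [24, 86]), (168, [15, 84]), (174, [18, 85]), (180, [20, 141]), (186, [18, 139]), (192, [15, 138]), (198, [19, 136]), (204, [17, 168]), (210, [15, 168]), (216, [15, 168]), (222, [15, 169]), (228, [18, 171]), (234, [18, 170]), (240, [18, 167]), (246, [15, 171]), (252, [16, 171]), (258, [17, 168]), (264, [18, 170]), (270, [97, 105]), (276, [97, 105]), (282, [101, 106]), (288, [102, 110])]
scene 0.125 min [252. 192.] max [277. 205.]
scene 0.135 min [251. 188.] max [276. 201.]
scene 0.015 min [256. 232.] max [279. 246.]
[(180, [69, 250]), (184, [73, 249]), (188, [75, 248]), (192, [19, 198]), (196, [7, 223]), (200, [8, 224]), (204, [10, 184]), (208, [9, 138]), (212, [8, 134]), (216, [8, 131]), (220, [8, 128]), (224, [8, 126]), (228, [10, 125]), (232, [10, 124]), (236, [8, 122]), (240, [10, 122]), (244, [5, 113]), (248, [10, 98]), (252, [9, 89]), (256, [69, 89])]
side 0.125 min [361. 267.] max [392. 290.]
side 0.135 min [362. 263.] max [393. 286.]
side 0.015 min [357. 304.] max [385. 327.]
[(258, [55, 46]), (262, [109, 89]), (266, [91, 70]), (270, [12, 152]), (274, [8, 151]), (278, [7, 149]), (282, [8, 150]), (286, [8, 151]), (290, [10, 133]), (294, [9, 81]), (298, [6, 79]), (302, [10, 75]), (306, [7, 76]), (310, [3, 74]), (314, [10, 75]), (318, [14, 74]), (322, [14, 72]), (326, [7, 70]), (330, [0, 72]), (334, [7, 74])]
```

All three views match an upright beaker with its top at z = 0.125, so the rim is flat on the foot. The gripper is clear.

```bash
python3 -c "
from workcell import env
print(env.hand_in())"
```

```text
the job is handed in; nothing more can be done
None
```

The beaker is upside down over the tall post with its rim on the foot, released and handed in at about 22 s; along the way it slipped from the gripper twice while being turned (the first time falling about 15 cm to the table and rolling against the purple lookalike), but the final placing was lowered and I never touched the short cup.

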